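# Plug the red test probe into the red terminal

### The arm

A 7-joint arm with a two-finger parallel gripper is mounted at the origin on the work surface. World frame = base frame: x ahead of the robot, y to its left, z up, the work surface at z = 0. Lengths are in m, angles in rad, forces in N, time in s.
With the tool pointing down it reaches from about 0.4 to 0.85 m from the base axis. Payload 10.4 kg.
Tool frame: the origin (TCP) lies between the finger pads; the fingertips stand ahead of it and the grasp point (between the pads) lies 5 mm behind it (manip.tip_extent is the z of the fingertips in the tool frame, in m); z points along the fingers, y is the line along which they close (so a half turn about z gives the same grasp; the last joint's range is limited). The gripper opens to 85 mm and grips with 20 to 120 N. Pads are 22 mm wide; open, the fingers measure 114 mm over their backs; the gripper's body (76 mm by 85 mm) begins 54 mm behind the grasp point. The pads swing forward as they close: fully open they stand 13 mm farther back than shut.
Start: joints at [-0.023, 0.332, -0.065, 1.46, 0.022, 1.35, -0.088], TCP at [0.625, 0, 0.245] pointing down, gripper open.
Joint ranges: [-2.6, 2.6], [-0.5, 2.12], [-1.47, 1.34], [0.16, 2.42], [-1.27, 4.41], [0.06, 2.06], [-2.6, 2.6]. Speed limits (rad/s): [2.22, 2.22, 2.79, 2.79, 3.14, 3.14, 3.14].

### API

Orientations are given as a unit quaternion [x, y, z, w].
In Python, from workcell import status, viewer, manip gives the robot as it stands.
- The arm moves only by the tool play_rows, never from a script. Its argument "plan" is one flat list of numbers, 7 for each row, row after row: the turn, a rotation vector about the tool's x, y, z in degrees, then the shift along the tool's x, y, z in m, then the opening, from 0 (shut) to 1 (fully open). In form: [ax, ay, az, dx, dy, dz, grip, ax, ay, az, dx, dy, dz, grip, ...]. A call has 1 to 20 rows; each row is the pose to reach, as a shift and turn from the pose commanded when the call began, along the tool's axes at that moment; what a row does not reach only later rows make up. A row lasts 1/8 s, in which the tool goes at most 62.5 mm and 10.7 degrees, less where a joint would pass 70% of its speed; a pose out of reach is approached as far as the arm can. A call with a gripper value outside its range is refused whole. The fingers move at their own pace and stop on an object; "squeeze" is the grip in N (left out, the last holds). Time passes only in rows, so rows that repeat a pose let the fingers close. It gives the time, the measured TCP pose, the force, the opening and the grip force at its end, in the units of the state.
- status.get_obs(): the state, without advancing time (a new reading comes with each control period).
- viewer.camera(name): name is "scene" or "side" or "wrist"; returns the picture (400x640x3 uint8, red, green, blue); there is no depth.
- viewer.camera_model(name): a dict with "fx", "fy", "cx", "cy" (pixels), "R" (3x3) and "t" (3): a world point X has camera coordinates R X + t. Camera axes: x right, y down, z forward; pixel columns grow to the right and rows downward; lengths in m; the calibration is good to about 2 mm. A picture is of the moment at which its call begins: read the wrist's pose just before it. camera_model takes no time and is no camera call; for the wrist camera it gives the pose at the moment of the call.
- manip.hand_in(): hands the job in; it is judged then, once.
The state is a dict: "clock": time; "joint_pos": joint angles; "joint_velocities": joint speeds; "tau": joint torques, N m; "position": TCP position; "ee_rot": TCP orientation; "ft_force": force on the tool from outside, world axes, zero at the start; "torque": the same for the moment, N m; "grip_width": opening from 0.0 (shut) to 1.0 (fully open); "grasp_force": force on a finger pad.
Only numpy, scipy, OpenCV 4.12 (cv2) and the standard library are available. Lean on these libraries where they do the work, as an engineer would, in place of code of your own. Each camera call takes 0.05 s, during which the arm holds its last target. There are 200 camera calls.

### The job

Take the cordless test probe with the red grip out of its stand and lower it, pin down, into the terminal with the red collar until its flange sits flush on the collar; only then let go and leave it there upright. Leave the blue probe standing where it is.

Things in the scene. Friction and masses are not known exactly. Their poses are not given: they have to be found in the camera images.
- red_probe (a point): Loose red probe, about 80 g, upright in one of two grey stands (60 mm square, 50 mm high; lifts straight out). Round, 110 mm tall; from below: brass pin 8 mm thick, 40 long; black flange 50 wide, 6 thick, resting on the stand; red grip 24 wide, 60 long; cap 4. Point: middle of the grip on the axis, 30 mm above the flange's top, 36 above its underside, 76 above the pin's tip. z: up the axis.
- red_terminal (a point): Fixed black block, 70 mm square, 50 high, with a red collar (60 wide, 6 high) round an upright opening. Point: centre of the opening at the collar's top, 56 mm above the table, z up. Opening 36 mm wide at the top, tapering below the collar to a throat 20 wide, deeper than the pin is long. Two like blocks with blue and yellow collars stand beside it in any order: the wrong ones.
- blue_probe (a point): A loose probe of the same shape with a blue grip, upright in the other grey stand, 100 mm or more from the red one: not to be disturbed. Point: middle of its grip, z up its axis. The tops of both probes are 120 mm above the table at the start.
Things that resemble listed ones, but are neither listed nor needed, are in the scene too. Leave any turquoise look-alike of the part that bears red_probe alone.

How it is judged:
By the outcome, as a careful person would: the job done as asked, in the order asked, and still so for the second after the job is handed in, with the robot touching nothing.
It also fails if it takes over 42 s, if anything falls off the work surface, if the arm or the gripper's body presses on something with over 40 N, if the wrist force passes 120 N, or if a joint passes its speed limit or range.

## Working session

There is one attempt and no reset: what is moved stays moved. The work goes in short steps, Python scripts to look and compute and a tool call to move; the robot and the scene stay as the last step left them, time stands still between calls to the robot, and variables do not carry over. Pictures are saved under pics/ and viewed, at most 10 in all, crops included, and the job is handed in when it is done.

Besides the shell and the picture viewer there is one more tool, called after "Request:" as name(argument=value, ...) on one line, values as JSON. play_rows: Moves the arm, as the interface text tells. Its arguments: {"type":"object","properties":{"plan":{"type":"array","items":{"type":"number"}},"squeeze":{"type":"number"}},"required":["plan"]}

```bash
mkdir -p pics; python3 - <<'E'
from workcell import status, viewer, manip
import cv2, numpy as np
o=status.get_obs(); print(o['clock'],o['position'],o['ee_rot'],o['grip_width'],manip.tip_extent)
for n in ['scene','side','wrist']:
    m=viewer.camera_model(n); im=viewer.camera(n); np.savez(f'{n}0.npz',im=im,**m)
    cv2.imwrite(f'pics/{n}0.png',im[:,:,::-1]); R=np.array(m['R']);print(n,-R.T@m['t'],R[2],m['fx'])
a=np.hstack([cv2.imread(f'pics/{n}0.png') for n in['scene','side']])
E
```

```text
0.0 [ 6.24644872e-01 -3.60500417e-05  2.44523398e-01] [ 7.07103026e-01  7.07110181e-01 -5.31692325e-04 -4.69195587e-04] 0.9967922871060012 0.014
scene [0.85626459 0.56643501 0.70135194] [-0.39099825 -0.62694726 -0.67383789] 442.99572731771866
side [ 0.29405145 -0.60824114  0.54823768] [ 0.26256541  0.74120613 -0.61779679] 389.5501261114072
wrist [0.62484552 0.07965178 0.37245516] [-4.49258777e-04 -3.11330680e-01 -9.50301534e-01] 331.81523121800194
```

View pics/scene0.png

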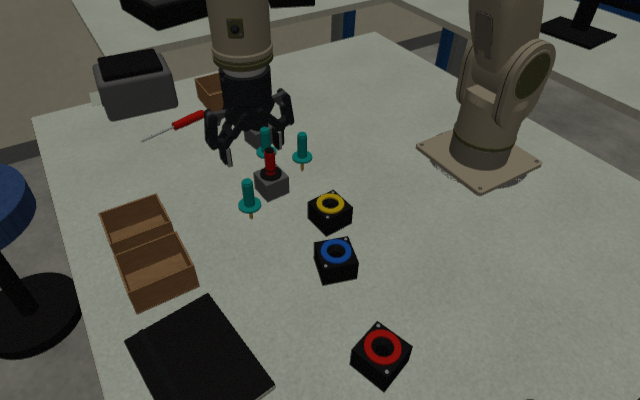

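View pics/side0.png

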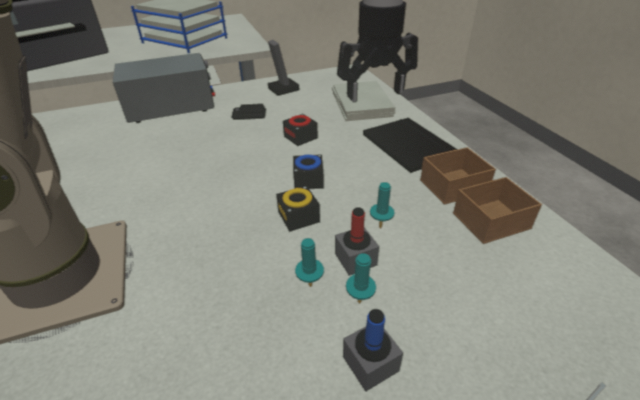

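Scene view: red probe in its stand at (270,165), with three turquoise look-alikes close round it at (248,195), (302,148) and (265,140). The terminals are yellow (330,205), blue (337,250) and red (382,347). Side view: red probe (357,225), turquoise (383,198), (308,255) and (362,272), blue probe (375,330), red collar (299,121).

```bash
cat > h.py <<'E'
import numpy as np, cv2
def cam(n,tag='0'): return np.load(f'{n}{tag}.npz')
def ray(m,p):
    R=m['R'];d=R.T@np.array([(p[0]-m['cx'])/m['fx'],(p[1]-m['cy'])/m['fy'],1.]);return -R.T@m['t'],d/np.linalg.norm(d)
def plane(m,p,z): c,d=ray(m,p);return c+d*(z-c[2])/d[2]
def tri(m1,p1,m2,p2):
    c1,d1=ray(m1,p1);c2,d2=ray(m2,p2)
    s,_,_,_=np.linalg.lstsq(np.c_[d1,-d2],c2-c1,rcond=None)
    a,b=c1+s[0]*d1,c2+s[1]*d2;return (a+b)/2,np.linalg.norm(a-b)
def proj(m,X): q=m['R']@X+m['t'];return np.array([m['fx']*q[0]/q[2]+m['cx'],m['fy']*q[1]/q[2]+m['cy']])
def mask(im,c):
    h=cv2.cvtColor(im,cv2.COLOR_RGB2HSV);H,S,V=cv2.split(h);ok=(S>130)&(V>50)
    r={'red':(H<8)|(H>172),'blue':(H>105)&(H<125),'tq':(H>82)&(H<100),'yel':(H>20)&(H<32)}[c]
    return (ok&r).astype(np.uint8)
def blobs(im,c,mn=40):
    n,l,s,ce=cv2.connectedComponentsWithStats(mask(im,c));return [(ce[i].round(1),s[i],l==i) for i in range(1,n) if s[i][4]>=mn]
E
python3 - <<'E'
from h import *
for n in['scene','side','wrist']:
    m=cam(n);print(n,'TCP',proj(m,np.array([.625,0,.245])))
    for c in['red','blue','tq','yel']:
        for ce,s,l in blobs(m['im'],c): print(c,ce,s,plane(m,ce,.056).round(4), plane(m,ce,.086).round(4))
E
```

```text
scene TCP [253.18803145 154.91314608]
red [188.3 119.4] [172 110  32  20 271] [ 0.6089 -0.464   0.056 ] [ 0.6204 -0.4161  0.086 ]
red [269.6 161. ] [264 151  11  20 174] [ 0.5063 -0.1932  0.056 ] [ 0.5226 -0.1579  0.086 ]
red [382.2 346.7] [364 329  38  36 739] [0.573  0.3219 0.056 ] [0.5862 0.3333 0.086 ]
blue [620.2  11.9] [598   4  42  18 211] [-1.1587 -0.3392  0.056 ] [-1.065  -0.2971  0.086 ]
blue [  9.7 189.5] [   0  164   25   58 1007] [ 1.0383 -0.3936  0.056 ] [ 1.0299 -0.349   0.086 ]
blue [335.6 250.9] [320 239  32  25 443] [0.5266 0.1192 0.056 ] [0.5419 0.14   0.086 ]
tq [263.4 140.9] [257 127  13  31 235] [ 0.4821 -0.2739  0.056 ] [ 0.4995 -0.2348  0.086 ]
tq [301.7 149.7] [293 132  19  31 347] [ 0.4185 -0.193   0.056 ] [ 0.4388 -0.1577  0.086 ]
tq [248.3 198. ] [238 178  23  35 449] [ 0.605  -0.1016  0.056 ] [ 0.6167 -0.0705  0.086 ]
yel [329.9 203.1] [316 193  29  21 357] [0.4633 0.0022 0.056 ] [0.4816 0.0284 0.086 ]
side TCP [375.11035354  95.19684237]
red [299.5 120.5] [289 115  22  11 141] [0.5686 0.3111 0.056 ] [0.5519 0.2551 0.086 ]
red [357.1 226. ] [351 214  13  
[... 1214 characters left out ...]
 -0.0439  0.086 ]
wrist TCP [318.91926652 276.92860997]
red [231.3 301.9] [223 298  16  13  91] [ 0.5269 -0.1503  0.056 ] [ 0.5362 -0.1285  0.086 ]
red [222.6 324.1] [206 305  31  47 709] [ 0.5145 -0.1804  0.056 ] [ 0.5249 -0.1557  0.086 ]
blue [204.2  40.1] [ 170    3   70   76 2793] [0.5251 0.1178 0.056 ] [0.5346 0.1142 0.086 ]
tq [301.5 260.3] [ 281  233   44   63 1815] [ 0.6065 -0.0977  0.056 ] [ 0.6083 -0.0809  0.086 ]
tq [140.3 310.8] [128 303  30  24 311] [ 0.4228 -0.1623  0.056 ] [ 0.4419 -0.1394  0.086 ]
tq [222.9 361.1] [214 352  16  21 206] [ 0.5101 -0.2339  0.056 ] [ 0.5209 -0.2042  0.086 ]
yel [152.9 171.1] [ 122  142   63   60 2087] [0.4623 0.0005 0.056 ] [0.4777 0.008  0.086 ]
```

View pics/wrist0.png

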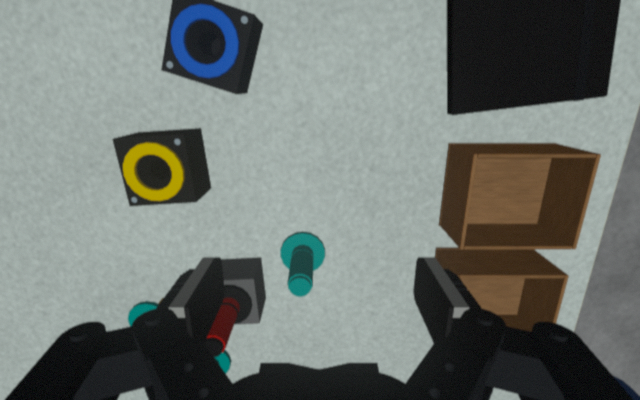

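Wrist view: yellow (153,171) and blue (204,40) collars, a turquoise probe at (300,260), and the red grip at (223,324) beside the left finger. The two fixed views agree on the red probe to about 1 mm, near (0.522, -0.158) at z = 0.086. I'm moving above it with a 45° turn, so the fingers fit between the turquoise probes.

Request:
play_rows(plan=[7.5, 0, 0, 0, 0, 0, 1])

```text
clock: 0.28
position: [0.6237, -0.0001, 0.2461]
ee_rot: [0.706, 0.706, -0.047, -0.047]
ft_force: [0.9, 0.0, 0.2]
grip_width: 1.001
grasp_force: 0.0
```

That row put the turn about the wrong axis, a harmless tilt in free air. I'm undoing it first.

Request:
play_rows(plan=[-7.5, 0, 0, 0, 0, 0, 1, -7.5, 0, 0, 0, 0, 0, 1])

```text
clock: 0.52
position: [0.624, -0.0001, 0.2444]
ee_rot: [0.707, 0.707, -0.001, -0.001]
ft_force: [0.2, 0.0, 1.3]
grip_width: 0.999
grasp_force: 0.0
```

Request:
play_rows(plan=[0, 0, 7.5, -0.026, -0.017, 0.005, 1, 0, 0, 15, -0.053, -0.034, 0.015, 1, 0, 0, 22.5, -0.079, -0.051, 0.025, 1, 0, 0, 30, -0.105, -0.068, 0.035, 1, 0, 0, 37.5, -0.132, -0.085, 0.045, 1, 0, 0, 45, -0.158, -0.103, 0.055, 1, 0, 0, 45, -0.158, -0.103, 0.055, 1, 0, 0, 45, -0.158, -0.103, 0.055, 1])

```text
clock: 1.52
position: [0.5228, -0.1573, 0.1915]
ee_rot: [0.924, 0.384, 0.001, 0.0]
ft_force: [-0.5, 0.7, 0.5]
grip_width: 0.998
grasp_force: 0.0
```

```bash
cat > look.py <<'E'
from workcell import status, viewer
from h import *
import sys
def grab(n,tag):
    m=viewer.camera_model(n);im=viewer.camera(n);np.savez(f'{n}{tag}.npz',im=im,**m);cv2.imwrite(f'pics/{n}{tag}.png',im[:,:,::-1]);return cam(n,tag)
def tool(d):
    from scipy.spatial.transform import Rotation as Ro
    o=status.get_obs();return Ro.from_quat(o['ee_rot']).inv().apply(d)
E
python3 - <<'E'
from look import *
o=status.get_obs();print(o['position'],o['ee_rot'],o['clock'])
for n in['wrist','scene','side']:
    m=grab(n,'1')
    for c in['red','tq']:
        for ce,s,l in blobs(m['im'],c): print(n,c,ce,s,plane(m,ce,.086).round(4),plane(m,ce,.12).round(4))
print('tool delta',tool(np.array([.522,-.158,.085])-o['position']))
E
```

```text
[ 0.52275052 -0.15730991  0.19154443] [9.23500201e-01 3.83597414e-01 6.31668828e-04 6.29148252e-05] 1.525
wrist red [317.4 192.6] [300 176  36  43 731] [ 0.5262 -0.1532  0.086 ] [ 0.5339 -0.1456  0.12  ]
wrist red [607.8 340.8] [ 586  321   46   44 1050] [ 0.6093 -0.4257  0.086 ] [ 0.6048 -0.3784  0.12  ]
wrist tq [404.8   8.9] [387   0  34  21 533] [ 0.6502 -0.1063  0.086 ] [ 0.6398 -0.1056  0.12  ]
wrist tq [414.7 257.7] [405 250  25  18 218] [ 0.5426 -0.2455  0.086 ] [ 0.5479 -0.2245  0.12  ]
wrist tq [464.8 274. ] [441 264  39  23 482] [ 0.5617 -0.2853  0.086 ] [ 0.5642 -0.2584  0.12  ]
wrist tq [409.8 284.1] [405 278   9  18  97] [ 0.5244 -0.2612  0.086 ] [ 0.5323 -0.2379  0.12  ]
wrist tq [261.2 327.4] [ 239  299   46   65 1676] [ 0.4075 -0.2046  0.086 ] [ 0.4324 -0.1895  0.12  ]
scene red [188.5 119.3] [172 110  33  20 275] [ 0.6198 -0.4163  0.086 ] [ 0.6329 -0.362   0.12  ]
scene red [269.6 161.1] [264 151  11  20 172] [ 0.5228 -0.1576  0.086 ] [ 0.5412 -0.1175  0.12  ]
scene red [382.2 346.8] [364 329  38  36 735] [0.5863 0.3334 0.086 ] [0.6012 0.3463 0.12  ]
scene tq [313. 146.] [303 136  20  21 252] [ 0.4086 -0.1566  0.086 ] [ 0.4334 -0.1167  0.12  ]
scene tq [238. 150.] [222 142  29  18 287] [ 0.5664 -0.2325  0.086 ] [ 0.5824 -0.1883  0.12  ]
scene tq [211.  228.7] [194 212  36  30 371] [ 0.7145 -0.0285  0.086 ] [0.7223 0.0043 0.12  ]
side red [299.6 120.6] [289 115  22  11 146] [0.552  0.2545 0.086 ] [0.533 0.191 0.12 ]
side red [357.1 225.8] [351 214  13  23 220] [ 0.5222 -0.1584  0.086 ] [ 0.5054 -0.1915  0.12  ]
side tq [422.7 207.6] [408 200  28  15 185] [ 0.6542 -0.1579  0.086 ] [ 0.6278 -0.1911  0.12  ]
side tq [278.6 316.9] [261 294  39  48 687] [ 0.3442 -0.2867  0.086 ] [ 0.3405 -0.3103  0.12  ]
side tq [412.2 323.6] [388 300  47  42 596] [ 0.5096 -0.362   0.086 ] [ 0.4937 -0.3801  0.12  ]
tool delta [-1.09463483e-03 -8.64739556e-05  1.06543652e-01]
```

View pics/wrist1.png

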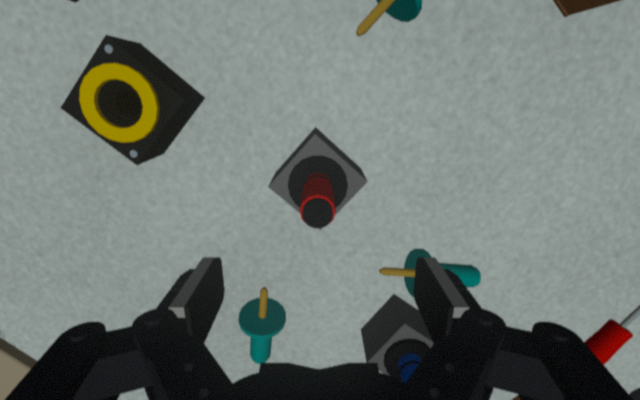

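Wrist view: the red probe's cap is at (317,211), centred between the fingers. The turquoise probes were only balanced on their pins and have toppled by themselves, at (262,325), (445,272) and (400,8), all lying clear of the red stand. Lying down they stay below 50 mm, under my fingertips at about 70 mm, so I'm descending and gripping.

Request:
play_rows(plan=[0, 0, 0, -0.001, 0, 0.025, 1, 0, 0, 0, -0.001, 0, 0.05, 1, 0, 0, 0, -0.001, 0, 0.075, 1, 0, 0, 0, -0.001, 0, 0.095, 1, 0, 0, 0, -0.001, 0, 0.106, 1, 0, 0, 0, -0.001, 0, 0.106, 1, 0, 0, 0, -0.001, 0, 0.106, 0, 0, 0, 0, -0.001, 0, 0.106, 0, 0, 0, 0, -0.001, 0, 0.106, 0, 0, 0, 0, -0.001, 0, 0.106, 0, 0, 0, 0, -0.001, 0, 0.106, 0, 0, 0, 0, -0.001, 0, 0.106, 0, 0, 0, 0, -0.001, 0, 0.106, 0, 0, 0, 0, -0.001, 0, 0.106, 0], squeeze=40)

```text
clock: 3.42
position: [0.5216, -0.1588, 0.0848]
ee_rot: [0.924, 0.383, 0.0, 0.0]
ft_force: [-1.8, -0.0, 5.3]
grip_width: 0.27
grasp_force: 39.1
```

It is gripped at 23 mm, the grip's width. Lifting straight out.

Request:
play_rows(plan=[0, 0, 0, 0, 0, -0.01, 0, 0, 0, 0, 0, 0, -0.025, 0, 0, 0, 0, 0, 0, -0.045, 0, 0, 0, 0, 0, 0, -0.065, 0, 0, 0, 0, 0, 0, -0.09, 0, 0, 0, 0, 0, 0, -0.115, 0, 0, 0, 0, 0, 0, -0.14, 0, 0, 0, 0, 0, 0, -0.14, 0, 0, 0, 0, 0, 0, -0.14, 0])

```text
clock: 4.55
position: [0.5209, -0.1586, 0.2239]
ee_rot: [0.924, 0.383, -0.0, -0.0]
ft_force: [-0.0, -0.6, -2.5]
grip_width: 0.267
grasp_force: 39.2
```

```bash
python3 - <<'E'
from look import *
o=status.get_obs();print(o['position'],o['ee_rot'],o['clock'],o['grip_width'],o['grasp_force'])
# refine the red collar: hole/outer ellipse from scene & side
for n in['scene','side']:
    m=grab(n,'2')
    for ce,s,l in blobs(m['im'],'red'):
        if s[4]>120:
            cs,_=cv2.findContours(l.astype(np.uint8),cv2.RETR_CCOMP,cv2.CHAIN_APPROX_NONE)
            for c in cs:
                if len(c)>=8:
                    e=cv2.fitEllipse(c);print(n,np.round(e[0],1),np.round(e[1],1),len(c),plane(m,e[0],.056).round(4))
p=np.array([.572,.32]);d=np.r_[p-o['position'][:2],0];print('tool',tool(d))
E
```

```text
[ 0.52094358 -0.158562    0.22385744] [ 9.23862551e-01  3.82724301e-01 -2.36117968e-04 -2.01935028e-04] 4.55 0.267366839284509 39.22029733657837
scene [264.5 105.2] [10. 28.] 62 [ 0.4023 -0.4257  0.056 ]
scene [188.6 119.2] [ 8.3 41.7] 72 [ 0.608  -0.4643  0.056 ]
scene [382.2 346.7] [34.  38.2] 103 [0.573  0.3219 0.056 ]
scene [382.2 346.5] [20.  23.9] 62 [0.5728 0.3216 0.056 ]
side [299.5 120.4] [ 9.9 21. ] 46 [0.5688 0.3118 0.056 ]
side [299.3 119.9] [ 5.8 11.4] 25 [0.5692 0.3148 0.056 ]
side [359.7 155. ] [13.  35.2] 77 [0.6453 0.0913 0.056 ]
tool [ 3.74504177e-01 -3.02282912e-01  8.17558643e-05]
```

View pics/side2.png

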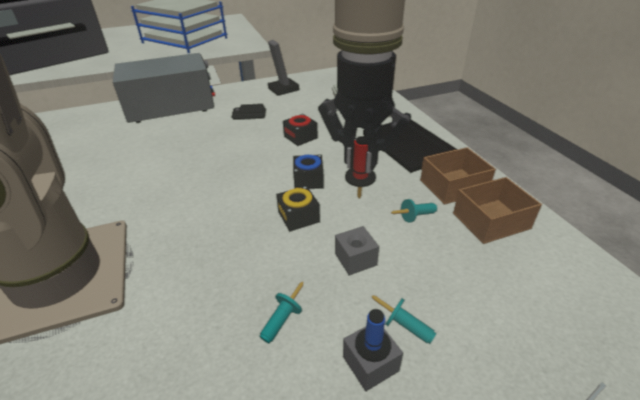

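Side view: the red probe hangs upright in the gripper at (360,165), its stand is empty, and the blue probe is still standing at (375,335). I'm carrying it to above the red terminal, near (0.5715, 0.319).

Request:
play_rows(plan=[0, 0, 0, 0.012, -0.01, 0, 0, 0, 0, 0, 0.035, -0.028, 0, 0, 0, 0, 0, 0.06, -0.049, 0, 0, 0, 0, 0, 0.085, -0.069, 0, 0, 0, 0, 0, 0.11, -0.089, 0, 0, 0, 0, 0, 0.135, -0.109, 0, 0, 0, 0, 0, 0.16, -0.129, 0, 0, 0, 0, 0, 0.185, -0.15, 0, 0, 0, 0, 0, 0.21, -0.17, 0, 0, 0, 0, 0, 0.235, -0.19, 0, 0, 0, 0, 0, 0.26, -0.21, 0, 0, 0, 0, 0, 0.285, -0.23, 0, 0, 0, 0, 0, 0.31, -0.251, 0, 0, 0, 0, 0, 0.335, -0.271, 0, 0, 0, 0, 0, 0.355, -0.287, 0, 0, 0, 0, 0, 0.367, -0.297, 0, 0, 0, 0, 0, 0.3735, -0.302, 0, 0, 0, 0, 0, 0.3735, -0.302, 0, 0, 0, 0, 0, 0.3735, -0.302, 0, 0, 0, 0, 0, 0.3735, -0.302, 0, 0])

```text
clock: 7.15
position: [0.5721, 0.3181, 0.2245]
ee_rot: [0.924, 0.382, 0.0, 0.0]
ft_force: [-0.1, -0.4, -0.8]
grip_width: 0.271
grasp_force: 39.2
```

```bash
python3 - <<'E'
from look import *
o=status.get_obs();print(o['position'],o['ee_rot'],o['clock'],o['grip_width'],o['grasp_force'])
m=grab('wrist','3')
for ce,s,l in blobs(m['im'],'red'):
    cs,_=cv2.findContours(l.astype(np.uint8),cv2.RETR_CCOMP,cv2.CHAIN_APPROX_NONE)
    for c in cs:
        if len(c)>=20:
            e=cv2.fitEllipse(c);print(np.round(e[0],1),np.round(e[1],1),len(c),plane(m,e[0],.056).round(4))
print('tip expected px',proj(m,o['position']+[0,0,-.075]))
E
```

```text
[0.57214293 0.31809364 0.22452494] [9.24104695e-01 3.82139329e-01 1.40510152e-04 1.60366508e-04] 7.15 0.27115573446104724 39.240848422050476
[315.4 172.4] [54.4 61.3] 256 [0.5738 0.3231 0.056 ]
[318.4 255.3] [53.4 66.5] 95 [0.5155 0.2609 0.056 ]
[318.5 294.7] [ 60.8 136.6] 309 [0.483  0.2284 0.056 ]
tip expected px [318.01852314 214.3978511 ]
```

View pics/wrist3.png

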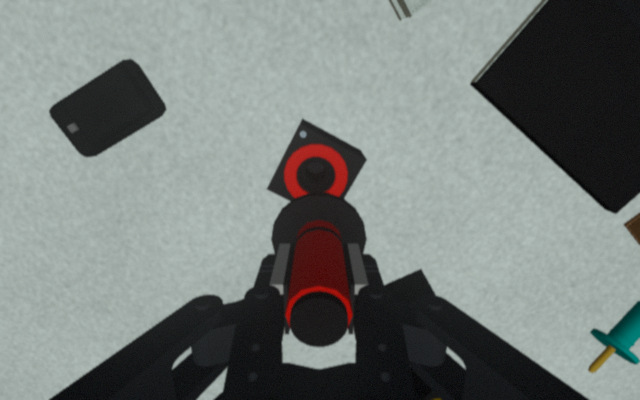

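Wrist view: the red collar is around (316,173) with its opening below the held probe, which is straight (flange at (318,235)). The views put the opening at about (0.5725, 0.321), so I shift about 3 mm and lower in stages.

Request:
play_rows(plan=[0, 0, 0, 0.002, -0.002, 0.01, 0, 0, 0, 0, 0.002, -0.002, 0.03, 0, 0, 0, 0, 0.002, -0.002, 0.05, 0, 0, 0, 0, 0.002, -0.002, 0.065, 0, 0, 0, 0, 0.002, -0.002, 0.08, 0, 0, 0, 0, 0.002, -0.002, 0.09, 0, 0, 0, 0, 0.002, -0.002, 0.1, 0, 0, 0, 0, 0.002, -0.002, 0.11, 0, 0, 0, 0, 0.002, -0.002, 0.118, 0, 0, 0, 0, 0.002, -0.002, 0.124, 0, 0, 0, 0, 0.002, -0.002, 0.124, 0, 0, 0, 0, 0.002, -0.002, 0.124, 0])

```text
clock: 8.7
position: [0.5721, 0.3219, 0.1007]
ee_rot: [0.924, 0.383, 0.0, -0.0]
ft_force: [-0.7, 0.5, -1.2]
grip_width: 0.272
grasp_force: 39.2
```

```bash
python3 - <<'E'
from look import *
o=status.get_obs();print(o['position'],o['ft_force'],o['torque'])
m=grab('scene','4'); grab('side','4')
a=m['im'][230:400,290:480]; b=cam('side','4')['im'][40:190,220:390]
a=cv2.resize(a,(400,358));b=cv2.resize(b,(400,353))
b=cv2.copyMakeBorder(b,0,5,0,0,0)
cv2.imwrite('pics/ab4.png',np.hstack([a,b])[:,:,::-1])
E
```

```text
[0.57207202 0.32193997 0.10071049] [-0.66479297  0.50325235 -1.2202549 ] [ 0.05285576 -0.01914065 -0.0918916 ]
```

View pics/ab4.png

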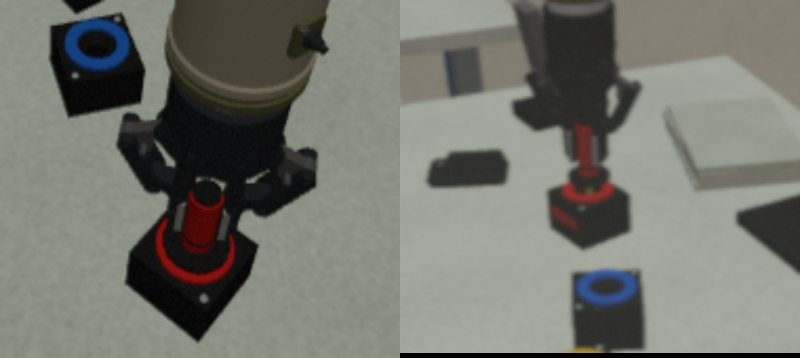

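The crops show the flange centred about 10 mm above the red collar (left crop near (195,250), right crop near (588,185)), with no contact force. I'm lowering the last centimetre slowly until contact.

Request:
play_rows(plan=[0, 0, 0, 0, 0, 0.003, 0, 0, 0, 0, 0, 0, 0.005, 0, 0, 0, 0, 0, 0, 0.007, 0, 0, 0, 0, 0, 0, 0.008, 0, 0, 0, 0, 0, 0, 0.009, 0, 0, 0, 0, 0, 0, 0.009, 0, 0, 0, 0, 0, 0, 0.009, 0])

```text
clock: 9.68
position: [0.5719, 0.3218, 0.0914]
ee_rot: [0.924, 0.383, 0.0, -0.0]
ft_force: [0.8, -0.6, -0.7]
grip_width: 0.272
grasp_force: 39.2
```

Request:
play_rows(plan=[0, 0, 0, 0, 0, 0.0005, 0, 0, 0, 0, 0, 0, 0.001, 0, 0, 0, 0, 0, 0, 0.001, 0, 0, 0, 0, 0, 0, 0.001, 0])

```text
clock: 10.18
position: [0.5719, 0.3219, 0.0909]
ee_rot: [0.924, 0.383, 0.0, -0.0]
ft_force: [-1.8, -2.7, 5.1]
grip_width: 0.272
grasp_force: 39.5
```

Request:
play_rows(plan=[0, 0, 0, 0, 0, 0.0005, 0, 0, 0, 0, 0, 0, 0.0005, 0, 0, 0, 0, 0, 0, 0.0005, 0])

```text
clock: 10.55
position: [0.572, 0.3218, 0.0908]
ee_rot: [0.924, 0.383, 0.0, 0.0]
ft_force: [-4.1, -2.9, 9.2]
grip_width: 0.269
grasp_force: 39.9
```

```bash
python3 - <<'E'
from look import *
o=status.get_obs();print(o['position'],o['ft_force'],o['torque'],o['clock'])
m=grab('scene','5'); grab('side','5')
a=m['im'][290:400,330:450]; b=cam('side','5')['im'][80:150,260:340]
a=cv2.resize(a,(400,367),interpolation=3);b=cv2.resize(b,(400,367),interpolation=3)
cv2.imwrite('pics/ab5.png',np.hstack([a,b])[:,:,::-1])
E
```

```text
[0.57198306 0.3218332  0.09084621] [-4.05950226 -2.88806013  9.19890844] [-0.51019847  0.91228047  0.00486925] 10.55
```

View pics/ab5.png

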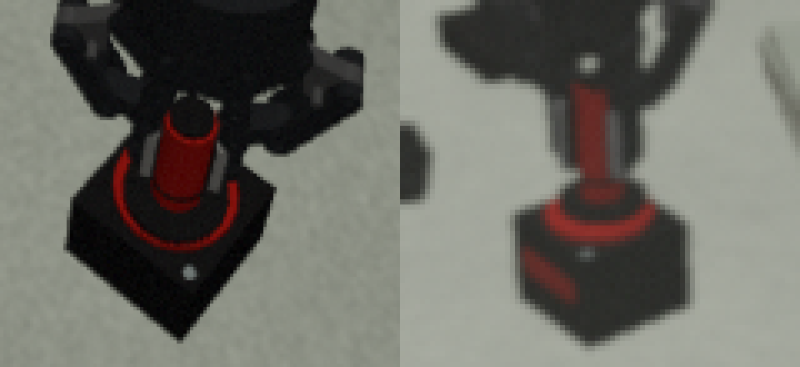

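The crops show the flange resting on the red collar (left crop at (180,210), right crop at (603,205)). The 9 N push and TCP z = 0.0908 match the predicted seated height, so I'm releasing and withdrawing straight up.

Request:
play_rows(plan=[0, 0, 0, 0, 0, -0.0005, 0.27, 0, 0, 0, 0, 0, -0.0005, 0.4, 0, 0, 0, 0, 0, -0.0005, 0.6, 0, 0, 0, 0, 0, -0.0005, 0.9, 0, 0, 0, 0, 0, -0.0005, 0.9, 0, 0, 0, 0, 0, -0.0005, 0.9, 0, 0, 0, 0, 0, -0.0005, 0.9, 0, 0, 0, 0, 0, -0.0005, 0.9])

```text
clock: 11.65
position: [0.5719, 0.3218, 0.0903]
ee_rot: [0.924, 0.383, 0.0, 0.0]
ft_force: [0.5, 0.1, -0.4]
grip_width: 0.898
grasp_force: 0.0
```

Request:
play_rows(plan=[0, 0, 0, 0, 0, -0.01, 0.9, 0, 0, 0, 0, 0, -0.03, 0.9, 0, 0, 0, 0, 0, -0.055, 0.9, 0, 0, 0, 0, 0, -0.08, 0.9, 0, 0, 0, 0, 0, -0.11, 0.9, 0, 0, 0, 0, 0, -0.14, 0.9, 0, 0, 0, 0, 0, -0.16, 0.9, 0, 0, 0, 0, 0, -0.16, 0.9, 0, 0, 0, 0, 0, -0.16, 0.9])

```text
clock: 12.78
position: [0.5716, 0.3216, 0.25]
ee_rot: [0.924, 0.383, -0.0, 0.0]
ft_force: [0.5, 0.3, -0.0]
grip_width: 0.897
grasp_force: 0.0
```

```bash
python3 - <<'E'
from look import *
o=status.get_obs();print(o['position'],o['ft_force'],o['clock'],o['grip_width'])
m=grab('scene','6'); s=grab('side','6')
for n,k in((m,'scene'),(s,'side')):
    for ce,st,l in blobs(n['im'],'red'): print(k,ce,st)
    print('grip mid expected',proj(n,np.array([.572,.322,.092])))
a=m['im'][240:400,310:480]; b=s['im'][70:400,230:450]
a=cv2.resize(a,(400,376),interpolation=3);b=cv2.resize(b,(251,376),interpolation=3)
cv2.imwrite('pics/ab6.png',np.hstack([a,b])[:,:,::-1])
E
```

```text
[0.571621   0.32163465 0.2500054 ] [ 0.49632909  0.29084061 -0.01621407] 12.775 0.8970934264849716
scene [188.5 119.3] [172 110  33  20 275]
scene [382.9 343. ] [364 321  38  44 630]
grip mid expected [385.43177237 334.36127752]
side [299.3 105.4] [296  97   7  17  94]
side [298.8 122.6] [289 119  22   7  84]
grip mid expected [298.74816369 106.36813794]
```

View pics/ab6.png

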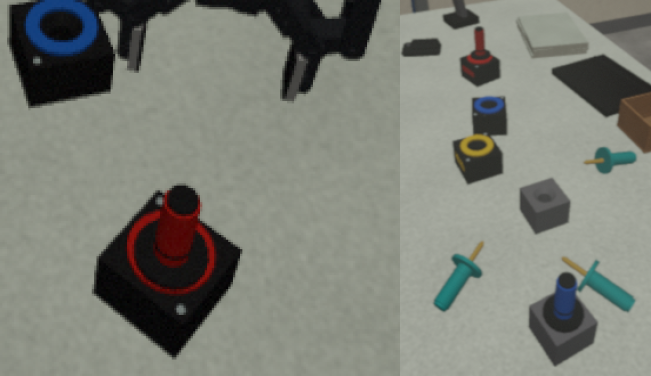

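The red probe stands upright and seated in the red terminal (left crop at (175,240), right crop at (480,50)). The blue probe is still in its stand (right crop at (565,305)) and the gripper is clear. Handing in.

```bash
python3 -c "
from workcell import manip
print(manip.hand_in())"
```

```text
the job is handed in; nothing more can be done
None
```

The red probe is upright in the red terminal with its flange seated on the collar, released and handed in at about 13 s; the blue probe is still in its stand, and the three turquoise probes toppled before I gripped anything, with no sign that the arm touched them.

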